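Unpile the scanner parts onto their assembly fixtures

ROBOT

A 7-joint arm with a two-finger parallel gripper is mounted at the origin on the work surface. World frame = base frame: x ahead of the robot, y to its left, z up, the work surface at z = 0. Lengths are in m, angles in rad, forces in N, time in s.
With the tool pointing down it reaches from about 0.4 to 0.85 m from the base axis. Payload 4.5 kg.
Tool frame: the origin (TCP) lies between the finger pads; the fingertips stand 11 mm ahead of it and the grasp point (between the pads) lies 8 mm behind it (r.nose_length is the distance from the TCP to the fingertips, in m); z points along the fingers, y is the line along which they close (so a half turn about z gives the same grasp; the last joint's range is limited). The gripper opens to 88 mm and grips with 3 to 60 N. Pads are 18 mm wide; open, the fingers measure 123 mm over their backs; the gripper's body (75 mm by 187 mm) begins 45 mm behind the grasp point.
Start: joints at [1.356, 0.689, -0.195, 1.565, 0.157, 0.902, -0.215], TCP at [0.154, -0.606, 0.25] pointing down, gripper open.
Joint ranges: [-3.01, 3.01], [-0.46, 2.08], [-1.47, 1.51], [0.13, 2.56], [-1, 4.14], [0.04, 2.09], [-2.66, 2.66]. Speed limits (rad/s): [2.57, 2.57, 3.14, 3.14, 3.14, 3.14, 3.14].

INTERFACE

Orientations are given as a unit quaternion [x, y, z, w].
In Python, from plant import get_state, snapshot, camera_model, r gives the robot as it stands.
- The arm moves only by the shell command python3 -m inch 'ROWS' [FORCE]. ROWS is text: rows parted by semicolons, each of 7 numbers parted by spaces: the opening, from -1 (shut) to 1 (fully open), then the shift along the tool's x, y, z in m, then the turn, a rotation vector about the tool's x, y, z in rad. A call has 1 to 20 rows; each row shifts and turns the commanded pose from where the row before left it, along the tool's axes as they then stand; what a row does not reach is not made up. A row lasts 1/12 s, in which the tool goes at most 41.7 mm and 7.16 degrees, less where a joint would pass 70% of its speed; a pose out of reach is approached as far as the arm can. A call is refused whole if a number of a shift passes 0.0417 or a number of a turn 0.125, either way. A call with a gripper value outside its range is refused whole. The fingers move at their own pace and stop on an object; FORCE is the grip in N (left out, the last holds). Time passes only in rows, so rows that do not move let the fingers close. It gives the time, the measured TCP pose, the force, the opening and the grip force at its end, in the units of the state.
- get_state(): the state, without advancing time (a new reading comes with each control period).
- snapshot(name): name is "scene" or "top" or "wrist"; returns (picture, depth): 400x640x3 uint8, red, green, blue; 400x640 float32, m along the optical axis (not along the pixel's ray), 0 where there is no reading.
- camera_model(name): a dict with "intrinsics" (3x3 intrinsics, pixels), "view" (4x4, takes a point from world to camera coordinates). Camera axes: x right, y down, z forward; pixel columns grow to the right and rows downward; lengths in m; the calibration is good to about 2 mm. A picture is of the moment at which its call begins: read the wrist's pose just before it. camera_model takes no time and is no camera call; for the wrist camera it gives the pose at the moment of the call.
- r.finish_job(): hands the job in; it is judged then, once.
The state is a dict: "clock": time; "q": joint angles; "qd": joint speeds; "joint_torque": joint torques, N m; "tool_pos": TCP position; "eef_rot": TCP orientation; "contact_force": force on the tool from outside, world axes, zero at the start; "moment": the same for the moment, N m; "opening": opening from 0.0 (shut) to 1.0 (fully open); "finger_force": force on a finger pad.
Only numpy, scipy, OpenCV 4.12 (cv2) and the standard library are available. Lean on these libraries where they do the work, as an engineer would, in place of code of your own. Each camera call takes 0.05 s, during which the arm holds its last target. There are 200 camera calls.

TASK

The unpacked scanner parts are lying in two piles: take the piles apart and set each part upright and fully home on its own white fixture, the power brick in the long tray, the electronics case in the wide tray, the black sensor head in the round cup and the aluminium collar over the pin. Set the parts down without dropping them, and leave the screwdriver and the clear disc where they lie.

Things in the scene. Friction and masses are not known exactly. Their poses are not given: they have to be found in the camera images.
- brick_c (a point): Power brick: plain grey plastic block 140 x 46 x 44 mm (x long, y, z up) with black vent slots across its top, about 0.45 kg. This point: its centre, 22 mm above its underside. It starts at the bottom of one of two piles of two, flat on the bench, with either the sensor head or the collar resting on it near its middle; at random yaw.
- case_c (a point): Electronics case: shorter, wider grey metal box 100 x 60 x 44 mm (x long, y, z up) with a dark steel lid held by four screws, about 0.40 kg. This point: its centre, 22 mm above its underside. It starts at the bottom of one of two piles of two, flat on the bench, with either the sensor head or the collar resting on it near its middle; at random yaw.
- head_c (a point): Sensor head: upright black plastic cylinder, 52 mm diameter, 60 mm tall, ribs on its slightly tapered top (the upper 10 mm), z along its axis, about 0.22 kg. This point: its centre, 30 mm above its underside. It starts on top of one of the two piles, its underside 44 mm above the bench.
- collar_c (a point): Collar: aluminium ring lying flat, 62 mm outside diameter, 30 mm bore, 34 mm tall, z along its axis, about 0.15 kg. This point: centre of its bore, 17 mm above its underside. It starts on top of one of the two piles, its underside 44 mm above the bench.
- long_tray_seat (a point): Long tray, for the power brick: flat plate with four corner brackets that rise 10 mm above the plate and leave 152 x 58 mm between them (x along the length, y across); the sides are open between the brackets, over 124 mm along each long side. White plastic, fixed to the bench, in one of four places in a row beyond the piles. This point: centre of the top face of its 4 mm thick base plate, where the part's underside comes to rest; z up.
- wide_tray_seat (a point): Wide tray, for the electronics case: the same kind of plate with four corner brackets 10 mm high, 112 x 72 mm between them (x along the length, y across); open over 84 mm along each long side. White plastic, fixed to the bench, in one of four places in a row beyond the piles. This point: centre of the top face of its 4 mm thick base plate, where the part's underside comes to rest; z up.
- cup_seat (a point): Shallow round cup, for the sensor head: inside diameter 66 mm, rim 8 mm above its inner floor, outside diameter 74 mm. White plastic, fixed to the bench, in one of four places in a row beyond the piles. This point: centre of the top face of its 4 mm thick base plate, where the part's underside comes to rest; z up (here the inner floor).
- post_seat (a point): Locating post, for the collar: round plate of 74 mm diameter with an upright pin in its middle, 16 mm diameter and 22 mm high above the plate. White plastic, fixed to the bench, in one of four places in a row beyond the piles. This point: centre of the top face of its 4 mm thick base plate, where the part's underside comes to rest; z up (at the foot of the pin, on its axis).
- driver_tip (a point): Bystander: screwdriver with a yellow handle, about 150 mm long, loose on the bench between the two piles, close to the robot, roughly along x. This point: the end of its steel blade, which points away from the robot, about 13 mm above the bench.
- disc_c (a point): Bystander: clear (milky-looking) plastic disc, 90 mm diameter, 4 mm thick, with a hole in the middle, loose on the bench between the piles and the fixtures. This point: its centre.
There are look-alikes about, which are no part of the job. Leave any purple look-alike of the part that bears collar_c alone. Leave any yellow look-alike of the part that bears case_c alone.

How it is judged:
By the outcome, as a careful person would: the job done as asked, in the order asked, and still so for the second after the job is handed in, with the robot touching nothing.
It also fails if it takes over 99 s, if anything falls off the work surface, if the arm or the gripper's body presses on something with over 40 N, if the wrist force passes 120 N, or if a joint passes its speed limit or range.

## Working session

There is one attempt and no reset: what is moved stays moved. The work goes in short steps, Python scripts to look and compute and a shell command to move; the robot and the scene stay as the last step left them, time stands still between calls to the robot, and variables do not carry over. Pictures are saved under pics/ and viewed, at most 14 in all, crops included, and the job is handed in when it is done.

```bash
ls; mkdir -p pics
cat > h.py <<'E'
import numpy as np, cv2
from plant import get_state, snapshot, camera_model, r
from scipy.spatial.transform import Rotation as R
def snap(n,f):
    m=camera_model(n); p,d=snapshot(n)
    cv2.imwrite(f'pics/{f}.png',p[:,:,::-1]); np.savez(f'pics/{f}.npz',p=p,d=d,K=m['intrinsics'],V=m['view'])
def cloud(f):
    z=np.load(f'pics/{f}.npz'); d=z['d']; v,u=np.mgrid[:d.shape[0],:d.shape[1]]
    c=np.stack([(u-z['K'][0,2])/z['K'][0,0]*d,(v-z['K'][1,2])/z['K'][1,1]*d,d,np.ones_like(d)],-1)
    return (c@np.linalg.inv(z['V']).T)[...,:3], d>0, z['p']
def ray(f,u,v,zw):
    z=np.load(f'pics/{f}.npz'); Vi=np.linalg.inv(z['V'])
    dr=Vi[:3,:3]@np.linalg.inv(z['K'])@[u,v,1]; o=Vi[:3,3]
    return o+dr*(zw-o[2])/dr[2]
E
python3 - <<'E'
from h import *
snap('scene','s0'); snap('top','t0'); s=get_state(); print(s['tool_pos'],s['eef_rot'],s['clock'],s['opening'],R.from_quat(s['eef_rot']).as_matrix().round(3))
E
```

```text
pics
[ 0.15372773 -0.60521147  0.24899044] [ 9.92265821e-01  1.24128261e-01 -1.63700240e-04 -8.29905039e-04] 0.1 0.9961421258712626 [[ 0.969  0.246 -0.001]
 [ 0.246 -0.969  0.002]
 [-0.    -0.002 -1.   ]]
```

View pics/t0.png

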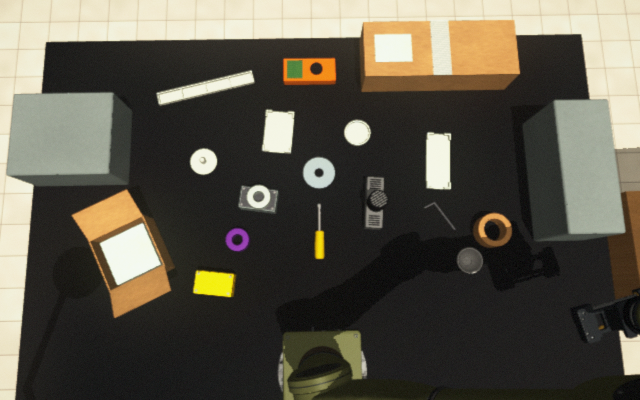

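View pics/s0.png

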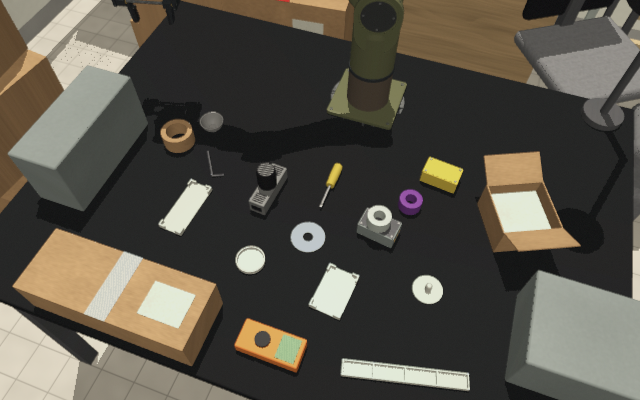

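The top view shows the post at (204,161), wide tray (278,131), cup (357,132) and long tray (438,160). The collar sits on the case at (258,198) and the head on the brick at (375,200). The disc is at (319,172) and the driver at (319,230).

Run:
```python
from h import *
P,ok,p=cloud('t0')
def box(n,u0,v0,u1,v1,zlo,zhi,white=False):
    m=np.zeros(ok.shape,bool); m[v0:v1,u0:u1]=1; m&=ok&(P[...,2]>zlo)&(P[...,2]<zhi)
    if white: m&=(p.min(2)>120)
    q=P[m]; 
    if len(q)<5: print(n,'few',len(q)); return
    (c,s,a)=cv2.minAreaRect((q[:,:2]*1000).astype(np.float32))
    print(n,len(q),'c',np.round(c,1),'size',np.round(s,1),'ang',round(a,1),'medz',np.median(q[:,2]).round(4), 'mean',q[:,:2].mean(0).round(4))
box('post',185,140,225,182,-.01,.05,True)
box('wide',255,103,303,160,-.01,.05,True)
box('cup',338,115,376,150,-.01,.05,True)
box('long',418,125,460,195,-.01,.05,True)
box('case',230,175,290,225,.035,.05)
box('collar',230,175,290,225,.066,.1)
box('brick',355,165,400,240,.035,.05)
box('head',355,165,400,240,.09,.12)
box('disc',300,150,340,190,-.02,.03,True)
for n,u,v,z in [('post',204,161,.004),('pintop',204,160,.026),('drvtip',319,205,.013),('drvend',320,258,.013)]: print(n,ray('t0',u,v,z).round(4))
print(np.median(P[300:330,230:270,2]))
im=cv2.resize(cv2.imread('pics/t0.png')[105:265,180:480],None,fx=2.66,fy=2.66,interpolation=cv2.INTER_CUBIC)
cv2.imwrite('pics/t0c.png',im)
print(camera_model('wrist')['view'].round(3), camera_model('wrist')['intrinsics'])
```

```text
post 544 c [574.7 325.2] size [76. 74.] ang 44.4 medz 0.0044 mean [0.573  0.3252]
wide 1180 c [659.2 114.2] size [ 83.7 127.5] ang 84.2 medz 0.0042 mean [0.657  0.1137]
cup 525 c [ 650.5 -111.9] size [80.2 72.9] ang 7.7 medz 0.0043 mean [ 0.6506 -0.1121]
long 1325 c [ 565.1 -339.4] size [ 68.8 168.3] ang 86.2 medz 0.0037 mean [ 0.563  -0.3385]
case 451 c [456.  166.6] size [100.9  60.4] ang 80.6 medz 0.0446 mean [0.4537 0.1677]
collar 350 c [455.5 161.3] size [60.6 60. ] ang 25.8 medz 0.0782 mean [0.4551 0.161 ]
brick 565 c [ 440.7 -148.5] size [ 46.4 140.1] ang 85.9 medz 0.0435 mean [ 0.4373 -0.1463]
head 306 c [ 438.2 -150.7] size [49.8 48.5] ang 25.3 medz 0.1034 mean [ 0.4372 -0.1505]
disc 725 c [5.365e+02 4.000e-01] size [87.6 88.8] ang 88.9 medz 0.0037 mean [5.349e-01 3.000e-04]
post [0.5736 0.3233 0.004 ]
pintop [0.5707 0.3183 0.026 ]
drvtip [0.4399 0.0011 0.013 ]
drvend [0.2943 0.0015 0.013 ]
0.0006549285866118693
[[ 0.247 -0.969 -0.003 -0.623]
 [-0.926 -0.237  0.294 -0.042]
 [-0.285 -0.07  -0.956  0.391]
 [ 0.     0.     0.     1.   ]] [[287.46276817   0.         325.75544451]
 [  0.         287.46276817 197.13768083]
 [  0.           0.           1.        ]]
```

View pics/t0c.png

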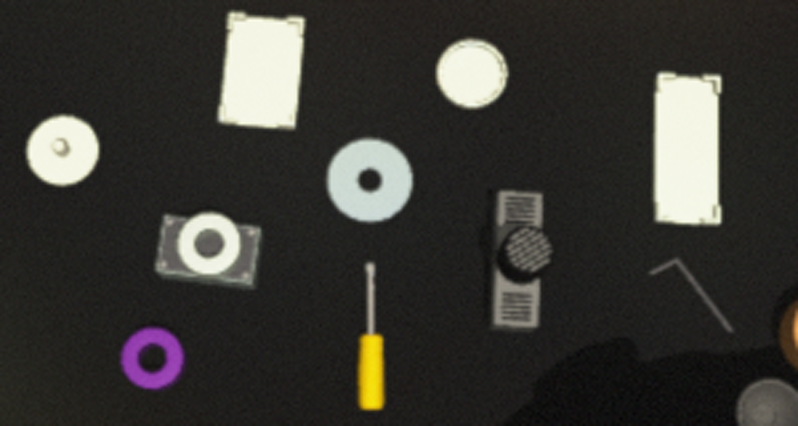

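```bash
cat >> h.py <<'E'
def go(x,y,z,yaw=None):
    """remaining shift in the tool's axes to TCP target and turn about tool z"""
    s=get_state(); M=R.from_quat(s['eef_rot']).as_matrix(); cur=np.degrees(np.arctan2(M[1,0],M[0,0]))
    d=M.T@(np.array([x,y,z])-s['tool_pos'])
    print('t',round(s['clock'],2),'at',np.round(s['tool_pos'],4),'yaw',cur.round(2),'shift',d.round(4),'turn',None if yaw is None else round(np.radians((cur-yaw+180)%360-180),4),'tilt',np.round(M[:,2],4),'q7',np.round(s['q'][6],2),'open',round(s['opening'],3),'F',np.round(s['contact_force'],1))
E
python3 -m inch '1 0.0297 -0.0285 0 0 0 0;1 0.0297 -0.0285 0 0 0 0;1 0.0297 -0.0285 0 0 0 0;1 0.0297 -0.0285 0 0 0 0;1 0.0297 -0.0285 0 0 0 0;1 0.0297 -0.0285 0 0 0 0;1 0.0297 -0.0285 0 0 0 0;1 0.0297 -0.0285 0 0 0 0;1 0.0297 -0.0285 0 0 0 0;1 0.0297 -0.0285 0 0 0 0;1 0.0297 -0.0285 0 0 0 0;1 0 0 0 0 0 0.11;1 0 0 0 0 0 0.11;1 0 0 0 0 0 0.1;1 0 0 0 0 0 0;1 0 0 0 0 0 0;1 0 0 0 0 0 0'
python3 - <<'E'
from h import *
go(.437,-.15,.067,-4); snap('wrist','w1')
E
```

```text
clock: 1.52
tool_pos: [0.3932, -0.2215, 0.2496]
eef_rot: [0.999, -0.034, -0.0, -0.0]
contact_force: [-0.0, 0.1, 0.6]
opening: 0.999
finger_force: 0.0
t 1.52 at [ 0.3932 -0.2215  0.2496] yaw -3.95 shift [ 0.0388 -0.0744  0.1826] turn 0.0009 tilt [-3.e-04  1.e-04 -1.e+00] q7 -1.28 open 0.999 F [-0.   0.1  0.6]
```

View pics/w1.png

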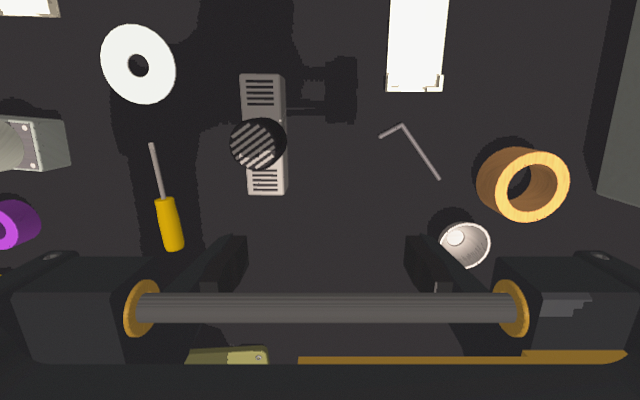

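The wrist view shows the head at (258,145) on the brick (262,135), and the tray's near end at (415,85). I'll measure these from depth.

```bash
cat >> h.py <<'E'
def meas(f,n,u0,v0,u1,v1,zlo,zhi,white=False):
    P,ok,p=cloud(f); m=np.zeros(ok.shape,bool); m[v0:v1,u0:u1]=1; m&=ok&(P[...,2]>zlo)&(P[...,2]<zhi)
    if white: m&=(p.min(2)>110)
    k,l,st,_=cv2.connectedComponentsWithStats(m.astype(np.uint8)); m=l==1+np.argmax(st[1:,4])
    q=P[m]; c,s,a=cv2.minAreaRect((q[:,:2]*1000).astype(np.float32))
    print(n,m.sum(),'c',np.round(c,1),'size',np.round(s,1),'ang',round(a,1),'z',np.median(q[:,2]).round(4))
E
python3 - <<'E'
from h import *
meas('w1','head',210,100,310,200,.1,.115)
meas('w1','brick',220,60,310,205,.038,.05)
E
```

```text
head 1888 c [ 438.1 -153.2] size [46.5 47.8] ang 84.9 z 0.1043
brick 1880 c [ 481.5 -152.9] size [47.5 56.8] ang 86.2 z 0.0441
```

```bash
python3 -m inch '1 0.02 -0.0362 0 0 0 0;1 0.02 -0.0362 0 0 0 0;1 0 0 0.04 0 0 0;1 0 0 0.04 0 0 0;1 0 0 0.04 0 0 0;1 0 0 0.03 0 0 0;1 0 0 0.02 0 0 0;1 0 0 0.0116 0 0 0;1 0 0 0 0 0 0;0 0 0 0 0 0 0;-0.2 0 0 0 0 0 0;-1 0 0 0 0 0 0;-1 0 0 0 0 0 0;-1 0 0 0 0 0 0;-1 0 0 0 0 0 0;-1 0 0 0 0 0 0;-1 0 0 0 0 0 0;-1 0 0 0 0 0 0' 20
python3 - <<'E'
from h import *
go(.6505,-.112,.15,-4)
E
```

```text
clock: 3.07
tool_pos: [0.4388, -0.1525, 0.0688]
eef_rot: [0.999, -0.036, 0.001, 0.0]
contact_force: [-0.8, -0.8, 6.1]
opening: 0.581
finger_force: 20.0
t 3.07 at [ 0.4388 -0.1525  0.0688] yaw -4.1 shift [ 0.2084 -0.0555 -0.081 ] turn -0.0017 tilt [ 1.3e-03 -8.0e-04 -1.0e+00] q7 -1.48 open 0.581 F [-0.8 -0.8  6.1]
```

```bash
python3 -m inch '-1 0 0 -0.02 0 0 0;-1 0 0 -0.04 0 0 0;-1 0 0 -0.04 0 0 0;-1 0.03 -0.014 0 0 0 0;-1 0.03 -0.014 0 0 0 0;-1 0.03 -0.014 0 0 0 0;-1 0.03 -0.014 0 0 0 0;-1 0 0 0 0 0 0;-1 0 0 0 0 0 0'
python3 - <<'E'
from h import *
go(.6505,-.112,.15,-4); snap('wrist','w2')
meas('w2','cuprim',0,0,640,200,.009,.018,True)
meas('w2','cup',200,0,640,200,.001,.018,True)
E
```

```text
clock: 3.82
tool_pos: [0.5632, -0.103, 0.1676]
eef_rot: [0.999, -0.034, 0.0, -0.0]
contact_force: [-0.5, 0.0, -1.9]
opening: 0.577
finger_force: 20.0
t 3.82 at [ 0.5632 -0.103   0.1676] yaw -3.9 shift [0.0877 0.0031 0.0176] turn 0.0017 tilt [ 5.e-04  9.e-04 -1.e+00] q7 -1.56 open 0.577 F [-0.5  0.  -1.9]
cuprim 826 c [ 648.3 -113.4] size [71.9 71.9] ang 49.7 z 0.0119
cup 7069 c [ 584.9 -342.1] size [ 69.4 113.7] ang 86.1 z 0.0039
```

View pics/w2.png

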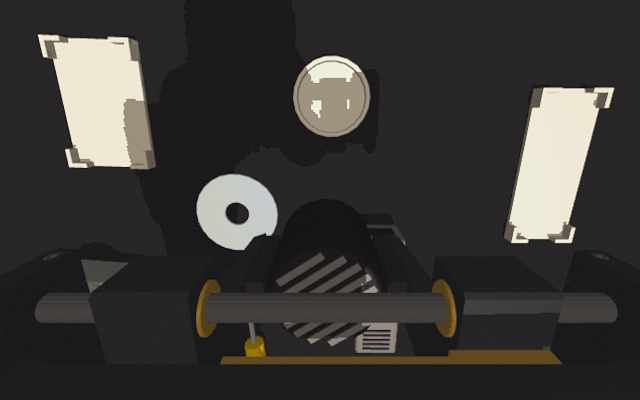

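Run:
```python
from h import *
meas('w2','cup',280,40,390,150,.001,.018,True)
meas('w2','long',480,70,640,250,.001,.018,True)
meas('w2','wide',20,20,165,180,.001,.018,True)
for n,z,L in [('wide',.014,[(38,36),(134,38),(155,168),(67,166)]),('long',.014,[(534,88),(613,88),(573,242),(506,241)])]:
    q=np.array([ray('w2',u,v,z)[:2] for u,v in L]); print(n,q.round(4).tolist(),q.mean(0).round(4),[np.degrees(np.arctan2(*(q[a]-q[b])[::-1])).round(1) for a,b in((0,3),(1,2))])
go(.649,-.113,.15,-4)
```

```text
cup 4499 c [ 648.9 -113.1] size [72.7 72.5] ang 81.2 z 0.0043
long 9257 c [ 561.6 -340.5] size [ 69.4 160.4] ang 86.2 z 0.0039
wide 9875 c [656.7 111.6] size [ 82.  122.7] ang 84.7 z 0.0043
wide [[0.718, 0.146], [0.7105, 0.0604], [0.5924, 0.0702], [0.6005, 0.1592]] [0.6554 0.1089] [np.float64(-6.4), np.float64(-4.7)]
long [[0.6436, -0.3038], [0.6386, -0.3777], [0.48, -0.3695], [0.4861, -0.2959]] [ 0.5621 -0.3367] [np.float64(-2.9), np.float64(-3.0)]
t 3.87 at [ 0.5613 -0.1043  0.1674] yaw -4.02 shift [0.0881 0.0025 0.0172] turn -0.0003 tilt [-2.1e-03  1.0e-04 -1.0e+00] q7 -1.56 open 0.582 F [-0.1 -1.2 -3. ]
```

```bash
python3 -m inch '-1 0.03 0.001 0 0 0 0;-1 0.03 0.001 0 0 0 0;-1 0.0281 0.0005 0 0 0 0;-1 0 0 0.04 0 0 0;-1 0 0 0.04 0 0 0;-1 0 0 0.03 0 0 0;-1 0 0 0.01 0 0 0;-1 0 0 0 0 0 0;-1 0 0 0 0 0 0'
python3 - <<'E'
from h import *
go(.649,-.113,.029,-4)
E
```

```text
clock: 4.62
tool_pos: [0.6495, -0.1143, 0.0487]
eef_rot: [0.999, -0.036, -0.0, 0.0]
contact_force: [-0.6, 0.7, -2.1]
opening: 0.578
finger_force: 20.0
t 4.62 at [ 0.6495 -0.1143  0.0487] yaw -4.13 shift [-0.0006 -0.0013  0.0197] turn -0.0023 tilt [-3.e-04 -5.e-04 -1.e+00] q7 -1.56 open 0.578 F [-0.6  0.7 -2.1]
```

```bash
python3 -m inch '-1 0 -0.001 0.01 0 0 0;-1 0 0 0.005 0 0 0;-1 0 0 0.003 0 0 0;-1 0 0 0.001 0 0 0;-1 0 0 0 0 0 0;-1 0 0 0 0 0 0'
python3 - <<'E'
from h import *
go(.649,-.113,.029,-4)
E
```

```text
clock: 5.12
tool_pos: [0.6501, -0.1126, 0.0295]
eef_rot: [0.999, -0.036, 0.0, 0.0]
contact_force: [-0.5, 0.7, -2.6]
opening: 0.582
finger_force: 20.0
t 5.12 at [ 0.6501 -0.1126  0.0295] yaw -4.08 shift [-0.0011  0.0005  0.0005] turn -0.0014 tilt [ 6.e-04 -2.e-04 -1.e+00] q7 -1.56 open 0.582 F [-0.5  0.7 -2.6]
```

```bash
python3 -m inch '-1 0 0 0.001 0 0 0;-1 0 0 0 0 0 0;-1 0 0 0 0 0 0'; python3 -m inch '-1 0 0 0.001 0 0 0;-1 0 0 0 0 0 0;-1 0 0 0 0 0 0'
```

```text
clock: 5.37
tool_pos: [0.6503, -0.1126, 0.0289]
eef_rot: [0.999, -0.036, 0.001, 0.0]
contact_force: [-1.8, -0.3, 3.4]
opening: 0.58
finger_force: 20.0
clock: 5.62
tool_pos: [0.6503, -0.1126, 0.0288]
eef_rot: [0.999, -0.036, 0.001, 0.0]
contact_force: [-3.2, 1.6, 11.2]
opening: 0.579
finger_force: 20.0
```

```bash
python3 -m inch '-0.2 0 0 -0.0005 0 0 0;0.5 0 0 0 0 0 0;1 0 0 0 0 0 0;1 0 0 0 0 0 0;1 0 0 0 0 0 0;1 0 0 0 0 0 0;1 0 0 -0.02 0 0 0;1 0 0 -0.04 0 0 0;1 0 0 -0.04 0 0 0;1 0 0 -0.04 0 0 0;1 -0.027 -0.026 -0.01 0 0 0;1 -0.03 -0.026 -0.01 0 0 0;1 -0.03 -0.026 -0.01 0 0 0;1 -0.03 -0.026 -0.01 0 0 0;1 -0.03 -0.026 -0.01 0 0 0;1 -0.03 -0.026 0 0 0 0;1 -0.03 -0.026 0 0 0 0;1 -0.03 -0.026 0 0 0 0;1 -0.03 -0.026 0 0 0 0;1 0 0 0 0 0 0'
python3 - <<'E'
from h import *
go(.4555,.161,.06,-4); snap('wrist','w3')
meas('w3','collar',0,0,640,260,.072,.084)
meas('w3','case',0,0,640,260,.038,.05)
E
```

```text
clock: 7.28
tool_pos: [0.3941, 0.1455, 0.2175]
eef_rot: [1.0, -0.029, -0.003, -0.001]
contact_force: [0.3, -0.4, -0.1]
opening: 0.998
finger_force: 0.0
t 7.28 at [0.3941 0.1455 0.2175] yaw -3.36 shift [ 0.0612 -0.0188  0.1572] turn 0.0112 tilt [-0.0053  0.0018 -1.    ] q7 -2.04 open 0.998 F [ 0.3 -0.4 -0.1]
collar 2719 c [455.3 160.7] size [60.8 60.3] ang 43.4 z 0.078
case 6350 c [ 440.8 -148.4] size [ 48.4 139.9] ang 86.2 z 0.0437
```

View pics/w3.png

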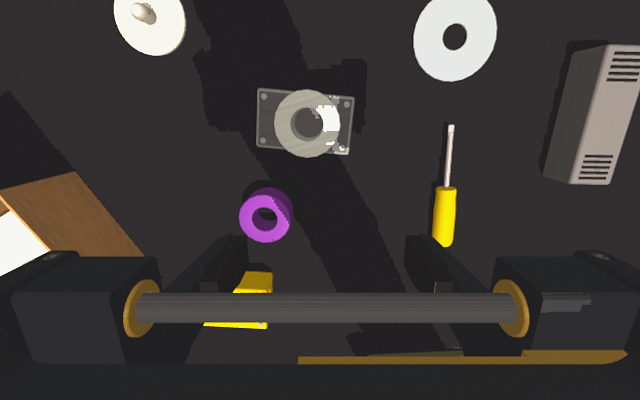

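```bash
python3 -m inch '1 0.031 -0.0093 0 0 0 0;1 0.03 -0.0093 0 0 0 0;1 0 0 0.04 0 0 0;1 0 0 0.04 0 0 0;1 0 0 0.04 0 0 0;1 0 0 0.025 0 0 0;1 0 0 0.012 0 0 0;1 0 0 0 0 0 0;1 0 0 0 0 0 0;0.4 0 0 0 0 0 0;-1 0 0 0 0 0 0;-1 0 0 0 0 0 0;-1 0 0 0 0 0 0;-1 0 0 0 0 0 0;-1 0 0 0 0 0 0;-1 0 0 0 0 0 0' 20
python3 - <<'E'
from h import *
go(.574,.325,.15,-4)
meas('w3','case',240,70,370,175,.038,.05)
meas('w3','purple',230,180,300,250,.02,.05)
meas('w3','post',100,0,200,60,.001,.01,True)
E
```

```text
clock: 8.67
tool_pos: [0.4635, 0.1554, 0.0616]
eef_rot: [0.999, -0.035, 0.001, -0.001]
contact_force: [-0.1, 2.9, 6.6]
opening: 0.679
finger_force: 20.0
t 8.67 at [0.4635 0.1554 0.0616] yaw -4.03 shift [ 0.0986 -0.1771 -0.0877] turn -0.0005 tilt [ 0.003   0.0022 -1.    ] q7 -2.01 open 0.679 F [-0.1  2.9  6.6]
case 1334 c [460.7 197.4] size [36.5 61. ] ang 79.2 z 0.0444
purple 1773 c [347.6 222.6] size [60.6 60.7] ang 39.2 z 0.0339
post 2953 c [561.6 325.4] size [76.6 52.9] ang 87.1 z 0.0042
```

```bash
python3 -m inch '0 0 0 0 0 0 0;1 0 0 0 0 0 0;1 0 0 0 0 0 0;1 0 0 0 0 0 0;1 0 0 0 0 0 0'
python3 - <<'E'
from h import *
go(.4553,.160,.06,-4); snap('wrist','w4')
meas('w4','collar',100,100,560,400,.072,.084)
E
```

```text
clock: 9.08
tool_pos: [0.4621, 0.1536, 0.0605]
eef_rot: [0.999, -0.036, -0.0, 0.0]
contact_force: [0.4, -0.7, -0.7]
opening: 0.965
finger_force: 0.0
t 9.08 at [0.4621 0.1536 0.0605] yaw -4.1 shift [-0.0073 -0.0059  0.0005] turn -0.0017 tilt [-5.e-04 -7.e-04 -1.e+00] q7 -2.01 open 0.965 F [ 0.4 -0.7 -0.7]
collar 5431 c [468.3 155.8] size [61.3 36.9] ang 86.0 z 0.0779
```

View pics/w4.png

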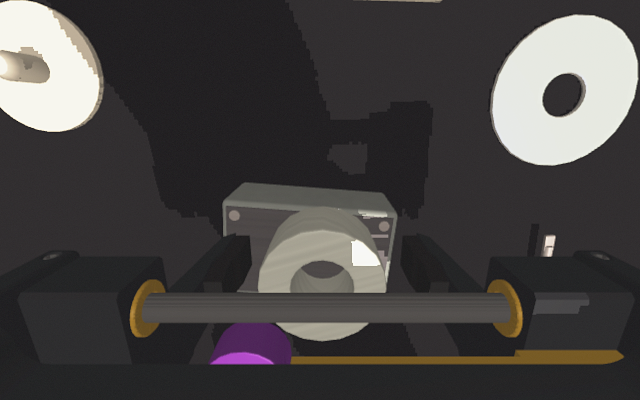

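The collar is at (320,285), slightly ahead of the pad centre. I'll recentre and grip again.

```bash
python3 -m inch '1 -0.0062 -0.0025 0 0 0 0;1 0 0 0 0 0 0;1 0 0 0 0 0 0'
python3 - <<'E'
from h import *
go(.456,.1565,.0605,-4)
E
```

```text
clock: 9.38
tool_pos: [0.4556, 0.1573, 0.0605]
eef_rot: [0.999, -0.035, -0.0, 0.0]
contact_force: [0.7, -0.3, 0.3]
opening: 1.002
finger_force: 0.0
t 9.38 at [0.4556 0.1573 0.0605] yaw -4.03 shift [0.0004 0.0007 0.    ] turn -0.0005 tilt [-9.e-04 -2.e-04 -1.e+00] q7 -2.02 open 1.002 F [ 0.7 -0.3  0.3]
```

```bash
python3 -m inch '0.5 0 0 0 0 0 0;-1 0 0 0 0 0 0;-1 0 0 0 0 0 0;-1 0 0 0 0 0 0;-1 0 0 0 0 0 0;-1 0 0 0 0 0 0;-1 0 0 0 0 0 0;-1 0 0 -0.02 0 0 0;-1 0 0 -0.04 0 0 0;-1 0 0 -0.04 0 0 0;-1 0 0 0 0 0 -0.12;-1 0 0 0 0 0 -0.12;-1 0 0 0 0 0 -0.12;-1 0 0 0 0 0 -0.12;-1 0 0 0 0 0 -0.12;-1 0 0 0 0 0 0;-1 0 0 0 0 0 0' 20
python3 - <<'E'
from h import *
go(.574,.325,.15,30)
E
```

```text
clock: 10.8
tool_pos: [0.4561, 0.1568, 0.1604]
eef_rot: [0.966, 0.26, -0.0, -0.0]
contact_force: [-0.4, 0.3, -2.2]
opening: 0.684
finger_force: 20.0
t 10.8 at [0.4561 0.1568 0.1604] yaw 30.1 shift [ 0.1864 -0.0863  0.0104] turn 0.0018 tilt [-7.e-04  1.e-04 -1.e+00] q7 -1.66 open 0.684 F [-0.4  0.3 -2.2]
```

```bash
python3 -m inch '-1 0.035 -0.016 0 0 0 0;-1 0.035 -0.016 0 0 0 0;-1 0.03 -0.014 0 0 0 0;-1 0 0 0 0 0 0;-1 0 0 0 0 0 0;-1 0 0 0 0 0 0'
python3 - <<'E'
from h import *
snap('wrist','w5')
meas('w5','post',150,0,500,240,.001,.01,True)
meas('w5','pin',150,0,500,240,.021,.035,True)
go(.574,.325,.15,30)
E
```

```text
clock: 11.3
tool_pos: [0.5186, 0.2463, 0.16]
eef_rot: [0.965, 0.26, -0.001, 0.001]
contact_force: [-0.3, -1.0, -2.6]
opening: 0.684
finger_force: 20.0
post 4568 c [572.5 324. ] size [72.7 72.7] ang 74.0 z 0.0041
pin 120 c [572.8 324. ] size [10.1  9.9] ang 30.8 z 0.026
t 11.35 at [0.5185 0.2457 0.1601] yaw 30.17 shift [ 0.0879 -0.0407  0.0098] turn 0.003 tilt [-0.0018 -0.0022 -1.    ] q7 -1.71 open 0.685 F [-0.4  0.1 -2.5]
```

View pics/w5.png

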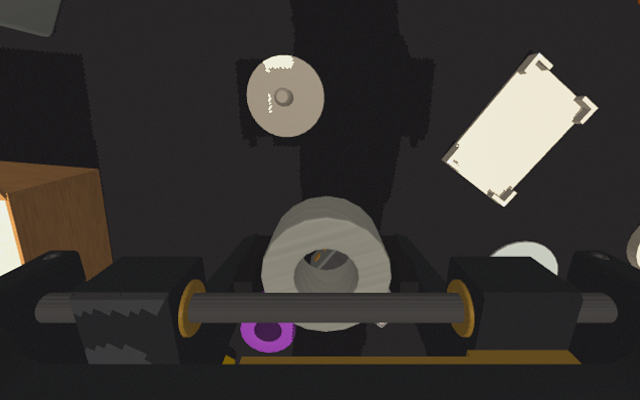

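The post is at (285,97), its pin at (573,324) mm, and the collar is held level.

```bash
python3 -m inch '-1 0.03 -0.0135 0 0 0 0;-1 0.03 -0.0135 0 0 0 0;-1 0.0262 -0.0135 0 0 0 0;-1 0 0 0.04 0 0 0;-1 0 0 0.04 0 0 0;-1 0 0 0.025 0 0 0;-1 0 0 0 0 0 0;-1 0 0 0 0 0 0;-1 0 0 0 0 0 0'
python3 - <<'E'
from h import *
go(.5726,.324,.021,30)
E
```

```text
clock: 12.1
tool_pos: [0.5745, 0.3255, 0.0573]
eef_rot: [0.965, 0.261, 0.001, -0.0]
contact_force: [0.4, 0.1, -0.9]
opening: 0.683
finger_force: 20.0
t 12.1 at [0.5745 0.3255 0.0573] yaw 30.23 shift [-0.0025  0.0003  0.0363] turn 0.004 tilt [ 2.2e-03  9.0e-04 -1.0e+00] q7 -1.76 open 0.683 F [ 0.4  0.1 -0.9]
```

```bash
python3 -m inch '-1 -0.002 0 0.012 0 0 0;-1 0 0 0.012 0 0 0;-1 0 0 0.008 0 0 0;-1 0 0 0.002 0 0 0;-1 0 0 0 0 0 0;-1 0 0 0 0 0 0';python3 -m inch '-1 0 0 0.001 0 0 0;-1 0 0 0.0005 0 0 0;-1 0 0 0 0 0 0;-1 0 0 0 0 0 0'
```

```text
clock: 12.6
tool_pos: [0.5717, 0.3246, 0.0214]
eef_rot: [0.965, 0.261, -0.0, 0.0]
contact_force: [0.4, 0.5, -1.5]
opening: 0.686
finger_force: 20.0
clock: 12.93
tool_pos: [0.572, 0.3248, 0.0207]
eef_rot: [0.965, 0.261, 0.0, -0.0]
contact_force: [-1.0, -0.2, 4.1]
opening: 0.684
finger_force: 20.0
```

```bash
python3 -m inch '-1 0 0 0.0005 0 0 0;0 0 0 0 0 0 0;1 0 0 0 0 0 0;1 0 0 0 0 0 0;1 0 0 0 0 0 0;1 0 0 0 0 0 0;1 0 0 -0.02 0 0 0;1 0 0 -0.04 0 0 0;1 0 0 -0.04 0 0 0;1 0 0 -0.04 0 0 0;1 0 0 -0.04 0 0 0;1 0 0 -0.02 0 0 -0.11;1 0 0 0 0 0 -0.11;1 0 0 0 0 0 -0.11;1 0 0 0 0 0 -0.11;1 0 0 0 0 0 -0.11;1 0 0 0 0 0 -0.11;1 0 0 0 0 0 -0.11;1 0 0 0 0 0 -0.11;1 0 0 0 0 0 0'
python3 -m inch '1 -0.034 -0.0127 0 0 0 0;1 -0.034 -0.0127 0 0 0 0;1 -0.034 -0.0127 0 0 0 0;1 -0.034 -0.0127 0 0 0 0;1 -0.034 -0.0127 0 0 0 0;1 -0.034 -0.0127 0 0 0 0;1 -0.034 -0.0127 0 0 0 0;1 0 0 0 0 0 0;1 0 0 0 0 0 0;1 0 0 0 0 0 0;1 0 0 0 0 0 0'
python3 - <<'E'
from h import *
snap('wrist','w6')
meas('w6','case',0,0,640,260,.038,.05)
meas('w6','collar',0,0,640,260,.03,.037)
go(.456,.167,.026,80.6)
E
```

```text
clock: 14.6
tool_pos: [0.5717, 0.3243, 0.2192]
eef_rot: [0.761, 0.648, -0.0, -0.0]
contact_force: [0.6, -0.3, 0.7]
opening: 0.999
finger_force: 0.0
clock: 15.52
tool_pos: [0.4467, 0.1056, 0.2198]
eef_rot: [0.762, 0.648, 0.001, -0.0]
contact_force: [0.1, 1.1, 0.3]
opening: 0.999
finger_force: 0.0
case 6173 c [231.6 274.5] size [86.1 61.4] ang 82.9 z 0.0446
collar 2263 c [347.5 222.3] size [60.6 61.1] ang 20.1 z 0.034
t 15.57 at [0.4465 0.1057 0.2197] yaw 80.76 shift [ 0.0618 -0.0007  0.1938] turn 0.0028 tilt [ 0.0013  0.0013 -1.    ] q7 -0.9 open 1.002 F [-0.4  0.5  0. ]
```

View pics/w6.png

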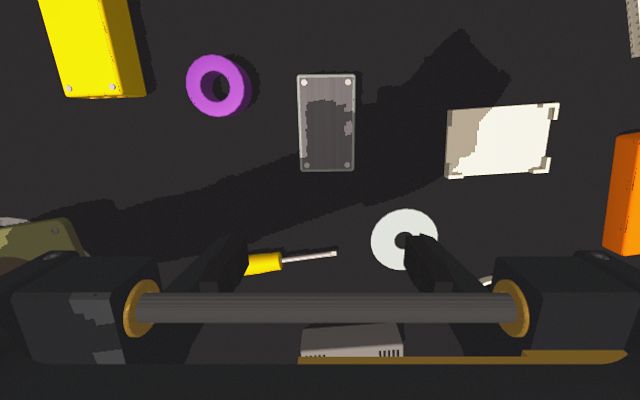

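The case is at (326,122), clear on the bench; the lid screws are visible, and the purple ring at (218,85) stands clear of the finger path. I'll measure the case.

Run:
```python
from h import *
meas('w6','case',280,60,370,185,.038,.05)
meas('w6','wide',430,90,570,190,.001,.018,True)
go(.456,.167,.026,80.6)
```

```text
case 5495 c [455.8 165.4] size [99.9 60. ] ang 81.3 z 0.0444
wide 6816 c [660.2 111. ] size [ 81.6 130.4] ang 84.3 z 0.0039
t 15.57 at [0.4465 0.1057 0.2197] yaw 80.76 shift [ 0.0618 -0.0007  0.1938] turn 0.0028 tilt [ 0.0013  0.0013 -1.    ] q7 -0.9 open 1.002 F [-0.4  0.5  0. ]
```

```bash
python3 -m inch '1 0.03 0 0 0 0 -0.009;1 0.0303 0 0 0 0 0;1 0 0 0.04 0 0 0;1 0 0 0.04 0 0 0;1 0 0 0.04 0 0 0;1 0 0 0.02 0 0 0;1 0 0 0 0 0 0;1 0 0 0 0 0 0;1 0 0 0 0 0 0'
python3 - <<'E'
from h import *
go(.4558,.1654,.025,81.3)
E
```

```text
clock: 16.32
tool_pos: [0.4559, 0.1647, 0.0805]
eef_rot: [0.759, 0.651, 0.001, 0.0]
contact_force: [-0.3, 1.1, 1.2]
opening: 1.004
finger_force: 0.0
t 16.32 at [0.4559 0.1647 0.0805] yaw 81.26 shift [ 0.0006 -0.0003  0.0555] turn -0.0006 tilt [ 0.0017  0.0011 -1.    ] q7 -1.13 open 1.004 F [-0.3  1.1  1.2]
```

```bash
python3 -m inch '1 0 0 0.025 0 0 0;1 0 0 0.02 0 0 0;1 0 0 0.01 0 0 0;1 0 0 0 0 0 0;0.5 0 0 0 0 0 0;-1 0 0 0 0 0 0;-1 0 0 0 0 0 0;-1 0 0 0 0 0 0;-1 0 0 0 0 0 0;-1 0 0 0 0 0 0;-1 0 0 0 0 0 0;-1 0 0 0 0 0 0' 35
python3 - <<'E'
from h import *
go(.4558,.1654,.025,81.3)
E
```

```text
clock: 17.32
tool_pos: [0.4562, 0.1638, 0.0256]
eef_rot: [0.759, 0.651, 0.001, 0.001]
contact_force: [0.7, -0.7, 7.0]
opening: 0.676
finger_force: 35.0
t 17.32 at [0.4562 0.1638 0.0256] yaw 81.2 shift [ 0.0015 -0.0006  0.0006] turn -0.0017 tilt [ 2.5e-03  8.0e-04 -1.0e+00] q7 -1.17 open 0.676 F [ 0.7 -0.7  7. ]
```

```bash
python3 -m inch '-1 0 0 -0.02 0 0 0;-1 0 0 -0.04 0 0 0;-1 0 0 -0.04 0 0 0;-1 0 0 -0.02 0 0 0;-1 -0.0035 0.0344 0 0 0 0;-1 -0.0035 0.0344 0 0 0 0;-1 -0.0035 0.0344 0 0 0 0;-1 -0.0035 0.0344 0 0 0 0;-1 -0.0035 0.0344 0 0 0 0;-1 -0.0035 0.0344 0 0 0 0;-1 0 0 0 0 0 0;-1 0 0 0 0 0 0.11;-1 0 0 0 0 0 0.12;-1 0 0 0 0 0 0.12;-1 0 0 0 0 0 0.12;-1 0 0 0 0 0 0.12;-1 0 0 0 0 0 0.12;-1 0 0 0 0 0 0.12;-1 0 0 0 0 0 0.12'
python3 -m inch '-1 0 0 0 0 0 0.12;-1 0 0 0 0 0 0.12;-1 0 0 0 0 0 0.12;-1 0 0 0 0 0 0.12;-1 0 0 0 0 0 0.08;-1 0 0 0 0 0 0;-1 0 0 0 0 0 0;-1 0 0 0 0 0 0'
python3 - <<'E'
from h import *
go(.657,.1115,.0295,-5.3)
E
```

```text
clock: 18.9
tool_pos: [0.6544, 0.1111, 0.1437]
eef_rot: [0.973, 0.229, -0.001, -0.0]
contact_force: [-0.1, -0.1, -4.0]
opening: 0.675
finger_force: 35.0
clock: 19.57
tool_pos: [0.6551, 0.1114, 0.1441]
eef_rot: [0.999, -0.045, -0.001, 0.0]
contact_force: [1.0, 0.5, -3.3]
opening: 0.68
finger_force: 35.0
t 19.57 at [0.6551 0.1114 0.1441] yaw -5.15 shift [ 0.002  -0.0003  0.1146] turn 0.0026 tilt [-1.4e-03 -2.0e-04 -1.0e+00] q7 -1.9 open 0.68 F [ 1.   0.5 -3.3]
```

```bash
python3 -m inch '-1 0.001 0 0.04 0 0 0;-1 0 0 0.04 0 0 0;-1 0 0 0.02 0 0 0;-1 0 0 0.007 0 0 0;-1 0 0 0.004 0 0 0;-1 0 0 0 0 0 0;-1 0 0 0 0 0 0'
python3 -m inch '-1 0 0 0.002 0 0 0;-1 0 0 0.0015 0 0 0;-1 0 0 0 0 0 0;-1 0 0 0 0 0 0'
python3 - <<'E'
from h import *
go(.657,.1115,.0295,-5.3); snap('top','t2')
im=cv2.resize(cv2.imread('pics/t2.png')[95:170,180:480],None,fx=2.66,fy=2.66,interpolation=cv2.INTER_CUBIC); cv2.imwrite('pics/t2c.png',im)
E
```

```text
clock: 20.15
tool_pos: [0.6583, 0.1115, 0.0353]
eef_rot: [0.999, -0.046, 0.002, -0.0]
contact_force: [0.0, -0.1, -3.8]
opening: 0.683
finger_force: 35.0
clock: 20.48
tool_pos: [0.6571, 0.1114, 0.0307]
eef_rot: [0.999, -0.046, 0.0, -0.0]
contact_force: [0.3, 0.4, -3.5]
opening: 0.677
finger_force: 35.0
t 20.48 at [0.6571 0.1114 0.0307] yaw -5.27 shift [-0.0002 -0.0001  0.0012] turn 0.0005 tilt [ 8.e-04  1.e-04 -1.e+00] q7 -1.91 open 0.677 F [ 0.3  0.4 -3.5]
```

```bash
python3 -m inch '-1 0 0 0.001 0 0 0;-1 0 0 0.0005 0 0 0;-1 0 0 0 0 0 0;-1 0 0 0 0 0 0';python3 -m inch '-1 0 0 0.0007 0 0 0;-1 0 0 0 0 0 0;-1 0 0 0 0 0 0'
```

```text
clock: 20.87
tool_pos: [0.6572, 0.1114, 0.0297]
eef_rot: [0.999, -0.046, 0.0, -0.0]
contact_force: [-2.1, -0.1, 6.0]
opening: 0.675
finger_force: 35.0
clock: 21.12
tool_pos: [0.6572, 0.1114, 0.0297]
eef_rot: [0.999, -0.046, 0.0, -0.0]
contact_force: [-3.5, 0.8, 10.1]
opening: 0.677
finger_force: 35.0
```

```bash
python3 -m inch '0 0 0 -0.0005 0 0 0;1 0 0 0 0 0 0;1 0 0 0 0 0 0;1 0 0 0 0 0 0;1 0 0 0 0 0 0;1 0 0 -0.02 0 0 0;1 0 0 -0.04 0 0 0;1 0 0 -0.04 0 0 0;1 -0.0213 0.031 -0.01 0 0 0;1 -0.0213 0.031 -0.01 0 0 0;1 -0.0213 0.031 0 0 0 0;1 -0.0213 0.031 0 0 0 0;1 -0.0213 0.031 0 0 0 0;1 -0.0213 0.031 0 0 0 0;1 -0.0213 0.031 0 0 0 0;1 -0.0213 0.031 0 0 0 0;1 -0.0213 0.031 0 0 0 0;1 0 0 0 0 0 -0.0257;1 0 0 0 0 0 0;1 0 0 0 0 0 0'
python3 - <<'E'
from h import *
go(.4408,-.1484,.025,-3.8); snap('wrist','w7')
meas('w7','brick',150,80,500,400,.038,.05)
E
```

```text
clock: 22.78
tool_pos: [0.4413, -0.1485, 0.1485]
eef_rot: [0.999, -0.033, 0.001, -0.0]
contact_force: [0.4, 0.8, -0.5]
opening: 1.001
finger_force: 0.0
t 22.78 at [ 0.4413 -0.1485  0.1485] yaw -3.83 shift [-7.000e-04 -1.000e-04  1.235e-01] turn -0.0005 tilt [ 1.6e-03  4.0e-04 -1.0e+00] q7 -1.54 open 1.001 F [ 0.4  0.8 -0.5]
brick 7958 c [ 440.4 -149.8] size [ 46.  139.8] ang 85.7 z 0.0441
```

```bash
python3 -m inch '1 0 0.001 0.04 0 0 0;1 0 0 0.04 0 0 0;1 0 0 0.028 0 0 0;1 0 0 0.0155 0 0 0;1 0 0 0 0 0 0;0.3 0 0 0 0 0 0;-1 0 0 0 0 0 0;-1 0 0 0 0 0 0;-1 0 0 0 0 0 0;-1 0 0 0 0 0 0;-1 0 0 0 0 0 0;-1 0 0 0 0 0 0;-1 0 0 0 0 0 0;-1 0 0 0 0 0 0' 35
python3 - <<'E'
from h import *
go(.5617,-.340,.145,-3.5)
E
```

```text
clock: 24.0
tool_pos: [0.4415, -0.1504, 0.0262]
eef_rot: [0.999, -0.034, -0.0, -0.0]
contact_force: [-0.1, -0.3, 6.2]
opening: 0.52
finger_force: 35.0
t 24.0 at [ 0.4415 -0.1504  0.0262] yaw -3.84 shift [ 0.1326  0.1811 -0.1189] turn -0.0059 tilt [-6.e-04  1.e-04 -1.e+00] q7 -1.61 open 0.52 F [-0.1 -0.3  6.2]
```

```bash
python3 -m inch '-1 0 0 -0.02 0 0 0;-1 0 0 -0.04 0 0 0;-1 0 0 -0.04 0 0 0;-1 0 0 -0.02 0 0 0;-1 0.0223 0.0302 0 0 0 0;-1 0.0223 0.0302 0 0 0 0;-1 0.0223 0.0302 0 0 0 0;-1 0.0223 0.0302 0 0 0 0;-1 0.0223 0.0302 0 0 0 0;-1 0.0223 0.0302 0 0 0 0;-1 0 0 0 0 0 0;-1 0 0 0 0 0 0;-1 0 0 0 0 0 0'
python3 - <<'E'
from h import *
go(.563,-.340,.0305,-3.7); snap('wrist','w8')
meas('w8','long',150,0,500,400,.001,.016,True)
E
```

```text
clock: 25.08
tool_pos: [0.5612, -0.3388, 0.1438]
eef_rot: [0.999, -0.033, -0.003, -0.001]
contact_force: [1.0, 0.1, -5.3]
opening: 0.512
finger_force: 35.0
t 25.08 at [ 0.5612 -0.3388  0.1438] yaw -3.81 shift [0.0025 0.0014 0.1133] turn -0.002 tilt [-0.0052  0.003  -1.    ] q7 -1.33 open 0.512 F [ 1.   0.1 -5.3]
long 1356 c [ 633.4 -345.7] size [67.9 16.5] ang 85.2 z 0.0044
```

View pics/w8.png

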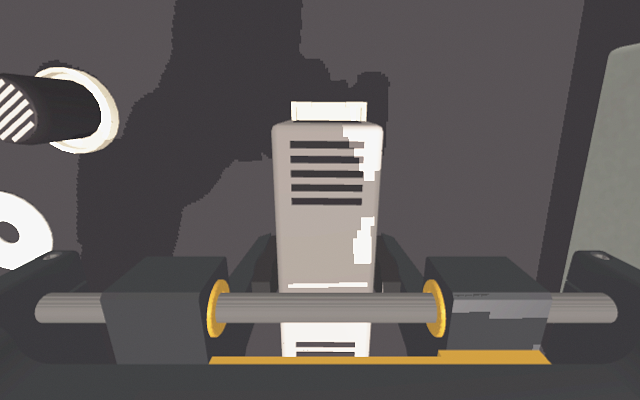

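The held brick covers the tray; its far end at (330,110) confirms the tray at (562,-340.5). I'll lower it.

```bash
python3 -m inch '-1 0.0012 0.0015 0.04 0 0 0;-1 0 0 0.04 0 0 0;-1 0 0 0.02 0 0 0;-1 0 0 0.007 0 0 0;-1 0 0 0.004 0 0 0;-1 0 0 0 0 0 0;-1 0 0 0 0 0 0'
python3 -m inch '-1 0 0 0.001 0 0 0;-1 0 0 0.001 0 0 0;-1 0 0 0 0 0 0;-1 0 0 0 0 0 0'
python3 - <<'E'
from h import *
go(.563,-.340,.0305,-3.7)
E
```

```text
clock: 25.72
tool_pos: [0.565, -0.3416, 0.036]
eef_rot: [0.999, -0.033, 0.0, 0.0]
contact_force: [0.5, 0.4, -4.9]
opening: 0.514
finger_force: 35.0
clock: 26.05
tool_pos: [0.564, -0.3416, 0.033]
eef_rot: [0.999, -0.033, -0.0, -0.0]
contact_force: [0.2, 0.1, -3.7]
opening: 0.518
finger_force: 35.0
t 26.05 at [ 0.564  -0.3416  0.033 ] yaw -3.82 shift [-0.0011 -0.0016  0.0025] turn -0.002 tilt [-9.e-04  1.e-04 -1.e+00] q7 -1.35 open 0.518 F [ 0.2  0.1 -3.7]
```

```bash
python3 -m inch '-1 -0.001 -0.001 0.001 0 0 0;-1 0 0 0.001 0 0 0;-1 0 0 0 0 0 0;-1 0 0 0 0 0 0';python3 -m inch '-1 0 0 0.001 0 0 0;-1 0 0 0 0 0 0;-1 0 0 0 0 0 0'
```

```text
clock: 26.38
tool_pos: [0.5627, -0.3402, 0.0303]
eef_rot: [0.999, -0.033, -0.001, -0.0]
contact_force: [-0.5, -0.1, -3.4]
opening: 0.516
finger_force: 35.0
clock: 26.63
tool_pos: [0.5627, -0.3402, 0.0303]
eef_rot: [0.999, -0.033, -0.001, -0.0]
contact_force: [-2.6, 2.4, 5.5]
opening: 0.517
finger_force: 35.0
```

Seated. I'll release, withdraw clear of the top view, and check.

```bash
python3 -m inch '-1 0 0 0.0005 0 0 0;0 0 0 0 0 0 0;1 0 0 0 0 0 0;1 0 0 0 0 0 0;1 0 0 0 0 0 0;1 0 0 0 0 0 0;1 0 0 -0.02 0 0 0;1 0 0 -0.04 0 0 0;1 0 0 -0.04 0 0 0;1 0 0 -0.04 0 0 0;1 0 0 -0.04 0 0 0;1 -0.03 0.01 0 0 0 0;1 -0.03 0.01 0 0 0 0;1 -0.03 0.01 0 0 0 0;1 -0.03 0.01 0 0 0 0;1 -0.03 0.01 0 0 0 0;1 0 0 0 0 0 0;1 0 0 0 0 0 0'
python3 - <<'E'
from h import *
snap('top','t3')
meas('t3','brick',405,110,480,210,.035,.06)
meas('t3','case',250,95,310,165,.035,.06)
meas('t3','head',330,105,390,160,.052,.08)
meas('t3','collar',180,130,230,190,.03,.05)
meas('t3','disc',300,150,340,190,-.02,.03,True)
im=cv2.resize(cv2.imread('pics/t3.png')[100:265,180:480],None,fx=2.66,fy=2.66,interpolation=cv2.INTER_CUBIC); cv2.imwrite('pics/t3c.png',im)
E
```

```text
clock: 28.13
tool_pos: [0.4081, -0.3817, 0.2092]
eef_rot: [0.999, -0.035, -0.001, 0.0]
contact_force: [0.8, 0.2, 0.0]
opening: 1.002
finger_force: 0.0
brick 853 c [ 561.4 -336.8] size [ 45.8 141.5] ang 86.5 z 0.0471
case 771 c [657.7 112.6] size [ 60.4 102. ] ang 85.0 z 0.0484
head 266 c [ 649.1 -110.7] size [49.8 47.8] ang 64.3 z 0.0636
collar 309 c [569.8 324.9] size [59.7 59.7] ang 4.6 z 0.0381
disc 732 c [5.364e+02 5.000e-01] size [87.7 90.2] ang 89.7 z 0.0039
```

View pics/t3c.png

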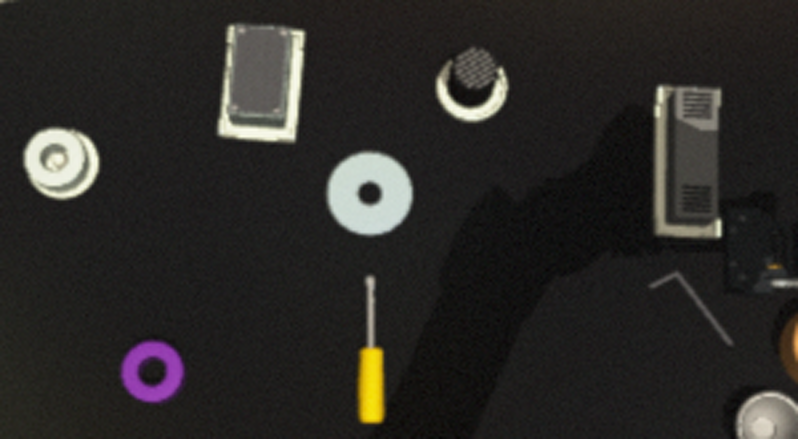

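All four parts sit at seated height (brick 47, case 48, head 64, collar 38 mm), and the disc and driver haven't moved. I'm handing it in.

```bash
python3 -c "
from h import *
print(r.finish_job())"
```

```text
the job is handed in; nothing more can be done
None
```

The job is handed in at about 28 s: all four parts measured fully home on their fixtures in the last top view, and the screwdriver, clear disc and purple ring are where they lay; the collar's first grip was off-centre, so I regripped it before lifting.

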